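# Pack the jar and close the propped drawer cover

### The arm

A 6-joint arm with a two-finger parallel gripper is mounted at the origin on a cart in front of the work surface, level with it; the furniture and walls round the work are solid. World frame = base frame: x ahead of the robot, y to its left, z up, the work surface at z = 0. Lengths are in m, angles in degrees, forces in N, time in s.
With the tool pointing down it reaches from about 0.25 to 0.725 m from the base axis. Payload 9.7 kg.
Tool frame: the origin (TCP) lies at the very end of the fingers, on their centre line; the grasp point (between the pads) lies grasp_offset behind it (grasp_offset is the distance from the TCP to the grasp point, in m); z points along the fingers, y is the line along which they close (so a half turn about z gives the same grasp; the last joint's range is limited). The gripper opens to 85 mm and grips with 20 to 120 N. Pads are 22 mm wide; open, the fingers measure 114 mm over their backs; the gripper's body (76 mm by 85 mm) begins 54 mm behind the grasp point. The pads swing forward as they close: fully open they stand 13 mm farther back than shut.
Start: joints at [64.458, 4.979, 10.078, 95.1, 0, 90], TCP at [0.237, 0.496, 0.192] pointing down, gripper open.
Joint ranges: [-179.16, 179.16], [-48.56, 103.87], [-65.8, 70.77], [-126.05, 130.52], [-82.76, 87.17], [-180, 180]. Speed limits (degrees/s): [127.2, 127.2, 147.25, 180, 180, 180].

### API

Orientations are given as [roll, pitch, yaw] about the fixed x, y, z axes, in that order (R = Rz(yaw) Ry(pitch) Rx(roll)).
In Python, from workcell import get_obs, camera, calibration, job_done, recognise, cut_out, mark_of, grasp_offset gives the robot as it stands.
- The arm moves only by the tool servo_tool, never from a script. Its argument "moves" is a list of rows, each a list of 3 entries, a list of its own where there are three numbers: the turn, a rotation vector about the tool's x, y, z in degrees, then the shift along the tool's x, y, z in m, then the opening in per cent of the stroke, from 0 (shut) to 100 (fully open). In form: [[[ax, ay, az], [x, y, z], claw], ...]. A call has 1 to 12 rows; each row shifts and turns the commanded pose from where the row before left it, along the tool's axes as they then stand; what a row does not reach is not made up. A row lasts 1/10 s, in which the tool goes at most 50 mm and 8.59 degrees, less where a joint would pass 70% of its speed; a pose out of reach is approached as far as the arm can. A call is refused whole if a number of a shift passes 0.05 or a number of a turn 8.59, either way. A call with a gripper value outside its range is refused whole. The fingers move at their own pace and stop on an object; "force" is the grip in N (left out, the last holds). Time passes only in rows, so rows that do not move let the fingers close. It gives the time, the measured TCP pose, the force, the opening and the grip force at its end, in the units of the state.
- get_obs(): the state, without advancing time (a new reading comes with each control period).
- camera(name): name is "side" or "top"; returns (picture, depth): 420x560x3 uint8, red, green, blue; 420x560 float32, m along the optical axis (not along the pixel's ray), 0 where there is no reading.
- calibration(name): a dict with "camera_matrix" (3x3 intrinsics, pixels), "dist" ([k1, k2, p1, p2, k3] as OpenCV has them; the pictures are not rectified), "R" (3x3) and "t" (3): a world point X has camera coordinates R X + t. Camera axes: x right, y down, z forward; pixel columns grow to the right and rows downward; lengths in m; the calibration is good to about 2 mm. A picture is of the moment at which its call begins. calibration takes no time and is no camera call.
- job_done(): hands the job in; it is judged then, once.
Trained networks look in the newest picture that a camera, given by its name, has taken for a name from the list of things; names that differ only in an ending like _2 or _b are one class to them, and where a whole thing is asked for, a point or a joint stands for the part that bears it (a point fixed in the world has none). Each returns a list of dicts, best first, with "score" (0 to 1); they miss things now and then, are a little off and sometimes report something else, mostly with a low value. They report only what shows in the picture. A call takes as long as a camera call.
- recognise(name, camera): "xyz" ([x, y, z] in m, in the coordinates of the camera as it stood for that picture, good to about 4 mm: the middle of the surface that is visible of it).
- cut_out(name, camera): "mask" (420x560 bool, what is visible of it).
- mark_of(name, camera): "xyz" ([x, y, z] in m, in the coordinates of the camera as it stood for that picture, good to about 4 mm: a listed point, or the origin of a listed thing).
The state is a dict: "time": time; "q": joint angles; "qd": joint speeds; "joint_efforts": joint torques, N m; "ee_pos": TCP position; "tcp_rot": TCP orientation; "wrist_force": force on the tool from outside, world axes, zero at the start; "torque": the same for the moment, N m; "opening": finger opening in m; "grasp_force": force on a finger pad.
Only numpy, scipy, OpenCV 4.12 (cv2) and the standard library are available. Lean on these libraries where they do the work, as an engineer would, in place of code of your own. Each camera call takes 0.05 s, during which the arm holds its last target. There are 200 camera calls.

### The job

Put the jar with the teal lid upright on the floor of the blue drawer, beside the green box, and close the drawer's cover. The cover is locked open by the red stay at its side: first lift the stay off its pin by its black knob and swing it up to about upright, where it stays, then lower the cover gently until it is fully shut. Leave the two blue-lidded jars where they stand.

Things in the scene. Friction and masses are not known exactly. Their poses are not given: they have to be found in the camera images.
- drawer: Fixed blue open-topped metal drawer box standing on the worktop, 160 (x) x 210 (y) x 80 (z) mm, walls and floor 4 mm thick; its bar handle is on its front (-x) face and stands out 35 mm. Origin: centre of its underside; x points from the front to the hinged far side, y to the left seen from the front, z up. It turns up to 0.25 rad. A green box 96 x 68 x 34 mm lies in its +y half; the -y half is free. The stay is outside its -y wall.
- drawer_floor (a point): Centre of the free part of the drawer's floor, where the jar goes; on the upper face of the floor, 36 mm to -y of the drawer's centre. The free floor is about 150 mm (x) x 120 mm (y).
- slide_box: Loose green box, 96 x 68 x 34 mm, lying in the drawer's +y half. Origin: centre of its underside.
- jar_b: The jar to pack: clear sample jar with a teal (blue-green) screw lid, 59 mm diameter, 65 mm high, lid from 49 to 65 mm, about 0.1 kg, closed. Origin: centre of its underside; z is its axis.
- jar_a: A jar with a blue lid, same size, to be left alone. Origin: centre of its underside.
- jar_c: Another jar with a blue lid, same size, to be left alone. Origin: centre of its underside.
- cover (a joint): Hinge of the drawer's aluminium cover (plate 164 x 214 x 6 mm), rad: 0 fully shut, about 1.74 at the start, 1.78 at its stop, leaning back a little beyond upright. The hinge axis runs along the drawer's y on the far rim. The hinge is stiff (about 0.22 N m): the cover stays at any angle and has to be pushed or led all the way down, about 2 N at its edge. While the stay hooks its pin it cannot be closed; do not force it.
- cover_hinge (a point): Middle of the cover's hinge axis, 83 mm above the worktop; the cover plate's mid-plane passes through it.
- cover_edge (a point): Middle of the free end of the cover's black tab (26 mm long, 50 mm wide, 10 mm thick), in the plate's mid-plane, 186 mm from the hinge axis; the plate itself ends 162 mm from the axis. At the start it is the topmost point of the cover.
- stay (a joint): Hinge of the red hooked stay bar (about 136 mm long, 4 mm thick, 12 mm high) outside the drawer's -y wall, rad: 0 hooked over the cover's pin (locked), grows as the far end is lifted, about 1.1 when upright, 1.4 at its stop. The axis runs along the drawer's y; friction (0.07 N m) holds it wherever it is left. From 0.3 on it is clear of the pin.
- stay_knob (a point): Centre of the stay's black round knob: 16 mm diameter, 46 mm long, along the drawer's y, standing out from the bar to -y. It moves on a circle of 86 mm about the stay_pivot axis: at first forward of the cover and above the pivot, then up and toward the front (-x).
- stay_pivot (a point): A point on the stay's hinge axis, at the drawer's rim height, 50 mm in front of the drawer's centre. The knob's circle lies in the drawer's x-z plane, 32 mm to -y of it.
- cover_pin (a point): Outer end of the 7 mm steel pin (along the drawer's y) that the stay's hook drops over; on a steel link 16 mm wide, fixed to the cover outside the drawer's -y wall, 60 mm from the hinge axis. The pin ends 125 mm to -y of the drawer's centre plane, the knob begins at 122 mm and ends at 168 mm.

How it is judged:
By the outcome, as a careful person would: the job done as asked, in the order asked, and still so for the second after the job is handed in, with the robot touching nothing.
It also fails if it takes over 72 s, if anything falls off the work surface, if the arm or the gripper's body presses on something with over 40 N, if the wrist force passes 120 N, or if a joint passes its speed limit or range.

## Working session

There is one attempt and no reset: what is moved stays moved. The work goes in short steps, Python scripts to look and compute and a tool call to move; the robot and the scene stay as the last step left them, time stands still between calls to the robot, and variables do not carry over. Pictures are saved under pics/ and viewed, at most 10 in all, crops included, and the job is handed in when it is done.

Besides the shell and the picture viewer there is one more tool, called after "Emit:" as name([rows], argument=value, ...), one row to a line, values as JSON. servo_tool: Moves the arm, as the interface text tells. Its arguments: {"type":"object","properties":{"moves":{"type":"array"},"force":{"type":"number"}},"required":["moves"]}

```bash
mkdir -p pics; cat > h.py <<'E'
import numpy as np, cv2
from workcell import *
from scipy.spatial.transform import Rotation as Ro
def toW(p,cam):
    c=calibration(cam); return np.array(c["R"]).T@(np.array(p)-np.array(c["t"]))
def state():
    o=get_obs(); print({k:np.round(o[k],3).tolist() for k in("time","q","ee_pos","tcp_rot","wrist_force","opening","grasp_force")}); return o
def save(cam,n):
    p,d=camera(cam); cv2.imwrite(f"pics/{n}.png",p[:,:,::-1]); return p,d
E
python3 - <<'E'
from h import *
print(grasp_offset); state()
for c in("side","top"):
    save(c,c+"0")
    for n in("drawer","drawer_floor","slide_box","jar_b","jar_a","cover_hinge","cover_edge","stay_knob","stay_pivot","cover_pin"):
        print(c,n,[(np.round(toW(r["xyz"],c),3).tolist(),round(r["score"],2)) for r in mark_of(n,c)[:4]])
print(state()["time"])
a=cv2.imread("pics/side0.png");b=cv2.imread("pics/top0.png")
E
```

```text
0.0187
{'time': 0.0, 'q': [64.458, 5.009, 10.034, 95.099, -0.002, 90.0], 'ee_pos': [0.237, 0.496, 0.192], 'tcp_rot': [-179.925, 0.002, 154.458], 'wrist_force': [0.765, -0.287, 0.203], 'opening': 0.085, 'grasp_force': 0.0}
side drawer [([0.534, 0.111, 0.001], 0.93)]
side drawer_floor [([0.536, 0.072, 0.003], 0.76), ([0.531, 0.11, 0.001], 0.53)]
side slide_box []
side jar_b [([0.523, 0.364, 0.0], 0.88), ([0.616, 0.356, -0.003], 0.63), ([0.408, 0.341, 0.0], 0.58)]
side jar_a [([0.523, 0.364, 0.0], 0.88), ([0.616, 0.356, -0.003], 0.63), ([0.408, 0.341, 0.0], 0.58)]
side cover_hinge [([0.614, 0.11, 0.082], 0.74)]
side cover_edge [([0.643, 0.106, 0.268], 0.93)]
side stay_knob [([0.558, -0.043, 0.128], 0.63)]
side stay_pivot [([0.489, -0.009, 0.083], 0.86)]
side cover_pin [([0.58, -0.015, 0.13], 0.96)]
top drawer [([0.537, 0.104, -0.004], 0.76)]
top drawer_floor [([0.534, 0.065, 0.007], 0.85)]
top slide_box [([0.525, 0.161, 0.007], 0.68), ([0.534, 0.068, 0.004], 0.33)]
top jar_b [([0.619, 0.351, -0.002], 0.89), ([0.52, 0.362, -0.003], 0.87)]
top jar_a [([0.619, 0.351, -0.002], 0.89), ([0.52, 0.362, -0.003], 0.87)]
top cover_hinge [([0.612, 0.102, 0.083], 0.97), ([0.576, -0.019, 0.127], 0.7)]
top cover_edge [([0.64, 0.107, 0.266], 0.66), ([0.489, -0.012, 0.082], 0.27)]
top stay_knob [([0.555, -0.047, 0.133], 0.95)]
top stay_pivot [([0.489, -0.015, 0.084], 0.9), ([0.521, 0.358, -0.003], 0.45)]
top cover_pin [([0.578, -0.016, 0.129], 0.83), ([0.526, 0.162, 0.007], 0.74), ([0.518, 0.362, -0.007], 0.6)]
{'time': 1.1, 'q': [64.456, 4.98, 10.078, 95.101, 0.002, 89.999], 'ee_pos': [0.237, 0.496, 0.192], 'tcp_rot': [-179.998, -0.002, 154.458], 'wrist_force': [0.448, -0.558, 0.459], 'opening': 0.085, 'grasp_force': 0.0}
1.1
```

View pics/side0.png

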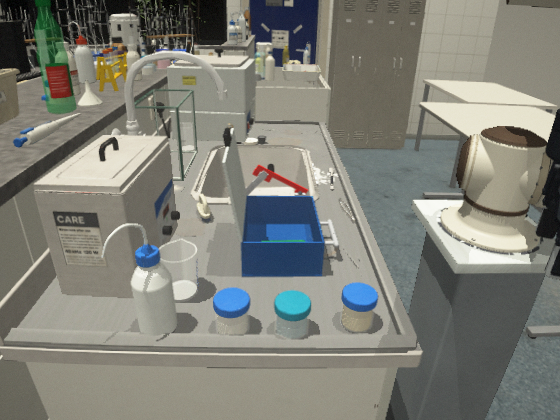

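View pics/top0.png

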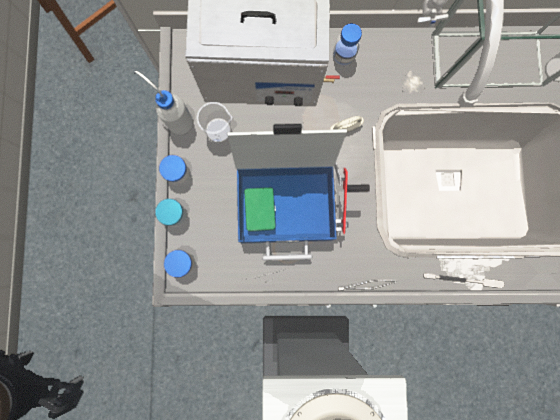

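The side view shows the teal jar at about (292,312), between the blue-lidded jars. In the top view it is at (169,212), which matches the mark at x≈0.522, y≈0.363. The drawer is nearly square to the world axes. The stay is outside its -y wall, with the knob at about (357,188).

Emit:
servo_tool([
  [[0, 0, -8.5], [0, 0, 0], 85],
  [[0, 0, -8.5], [0, 0, 0], 85],
  [[0, 0, -8.54], [0, 0, 0], 85],
  [[0, 0, 0], [-0.0316, -0.0148, 0.009], 85],
  [[0, 0, 0], [-0.0316, -0.0148, 0.009], 85],
  [[0, 0, 0], [-0.0316, -0.0148, 0.009], 85],
  [[0, 0, 0], [-0.0316, -0.0148, 0.009], 85],
  [[0, 0, 0], [-0.0316, -0.0148, 0.009], 85],
  [[0, 0, 0], [-0.0316, -0.0148, 0.009], 85],
  [[0, 0, 0], [-0.0316, -0.0148, 0.009], 85],
  [[0, 0, 0], [-0.0316, -0.0148, 0.009], 85],
  [[0, 0, 0], [-0.0316, -0.0148, 0.009], 85],
])

```text
time: 2.3
ee_pos: [0.5228, 0.3622, 0.111]
tcp_rot: [180.0, 0.0, 180.0]
wrist_force: [0.7, 0.7, 0.1]
opening: 0.0725
grasp_force: 0.0
```

```bash
cat >> h.py <<'E'
def cloud(cam,d):
    c=calibration(cam);K=np.array(c["camera_matrix"]);h,w=d.shape
    u,v=np.meshgrid(np.arange(w),np.arange(h))
    n=cv2.undistortPoints(np.stack([u,v],-1).reshape(-1,1,2).astype(np.float32),K,np.array(c["dist"],float)).reshape(h,w,2)
    P=np.dstack([n[...,0]*d,n[...,1]*d,d])
    P=(P-np.array(c["t"]))@np.array(c["R"]); P[d==0]=np.nan; return P
E
python3 - <<'E'
from h import *
state()
for cam in("top","side"):
    p,d=save(cam,cam+"1");P=cloud(cam,d)
    q=P.reshape(-1,3)
    m=(q[:,2]>0.1)&(q[:,0]>0.6)&(q[:,0]<0.85)&(q[:,1]>0)&(q[:,1]<0.25)
    s=q[m]; print(cam,"obst x hist",np.histogram(s[:,0],np.arange(.6,.86,.02))[0], s[s[:,0]>.68].min(0) if (s[:,0]>.68).any() else None)
    # drawer yaw
    b=(p[...,2].astype(int)-p[...,0]>50)&(abs(P[...,2]-.08)<.012)&(P[...,0]>.42)&(P[...,0]<.66)&(P[...,1]>-.03)&(P[...,1]<.25)
    print("rim",b.sum(),cv2.minAreaRect(P[b][:,:2].astype(np.float32)))
    # teal lid
    t=(abs(p[...,1].astype(int)-p[...,2])<40)&(p[...,1].astype(int)-p[...,0]>50)&(P[...,2]>.05)&(P[...,2]<.08)&(P[...,1]>.3)
    print("teal",t.sum(),np.nanmean(P[t],0) if t.any() else 0, np.nanmin(P[t],0) if t.any() else 0,np.nanmax(P[t],0) if t.any() else 0)
E
```

```text
{'time': 2.3, 'q': [34.717, 16.052, 13.779, 87.721, 0.002, 34.721], 'ee_pos': [0.523, 0.362, 0.111], 'tcp_rot': [179.995, 0.004, 179.996], 'wrist_force': [0.716, 0.663, 0.138], 'opening': 0.073, 'grasp_force': 0.0}
top obst x hist [ 877 2853  200    0    0    0    0    0 1410 2972 1291 1205] [0.77364871 0.02626079 0.10004965]
rim 393 ((0.5316587090492249, 0.10389865189790726), (0.15658169984817505, 0.20957599580287933), 1.216375708580017)
teal 345 [0.5106381  0.35934858 0.06547749] [0.49086733 0.33117435 0.06005869] [0.54353606 0.38689825 0.07029561]
side obst x hist [ 287 1028   66    0    0    0    0    0 1028 1804  445  384] [0.77381015 0.02889416 0.10007873]
rim 670 ((0.5322977304458618, 0.1086469516158104), (0.15581779181957245, 0.21255750954151154), 0.93647700548172)
teal 893 [0.51929855 0.37067605 0.06390291] [0.49048936 0.33619445 0.05058032] [0.547658   0.39359795 0.06792857]
```

Emit:
servo_tool([
  [[0, 0, 0], [0.002, 0, 0.02], 85],
  [[0, 0, 0], [0, 0, 0.02], 85],
  [[0, 0, 0], [0, 0, 0.02], 85],
  [[0, 0, 0], [0, 0, 0.014], 85],
  [[0, 0, 0], [0, 0, 0], 50],
  [[0, 0, 0], [0, 0, 0], 50],
  [[0, 0, 0], [0, 0, 0], 50],
  [[0, 0, 0], [0, 0, 0], 50],
], force=30)

```text
time: 3.2
ee_pos: [0.52, 0.3635, 0.0386]
tcp_rot: [179.9, 0.1, -180.0]
wrist_force: [-0.5, 0.0, 0.3]
opening: 0.0428
grasp_force: 0.0
```

```bash
python3 - <<'E'
from h import *
state()
a,_=save("side","s2");b,_=save("top","t2")
c=np.hstack([cv2.resize(a[240:360,180:420],(400,200)),cv2.resize(b[120:300,110:270],(356,400))[:200]]) if 0 else None
x=cv2.resize(a[220:360,190:410],(528,336));y=cv2.resize(b[140:280,130:240],(264,336))
cv2.imwrite("pics/c2.png",np.hstack([x,y])[:,:,::-1])
print([(np.round(toW(r["xyz"],"side"),3),round(r["score"],2)) for r in mark_of("jar_b","side")])
E
```

```text
{'time': 3.2, 'q': [34.951, 16.125, 5.881, 79.655, -0.0, 34.949], 'ee_pos': [0.52, 0.363, 0.039], 'tcp_rot': [179.943, 0.083, -179.998], 'wrist_force': [-0.494, 0.019, 0.279], 'opening': 0.043, 'grasp_force': 0.0}
[(array([ 0.52 ,  0.364, -0.005]), 0.87), (array([ 0.616,  0.355, -0.007]), 0.82), (array([ 0.409,  0.339, -0.001]), 0.8)]
```

View pics/c2.png

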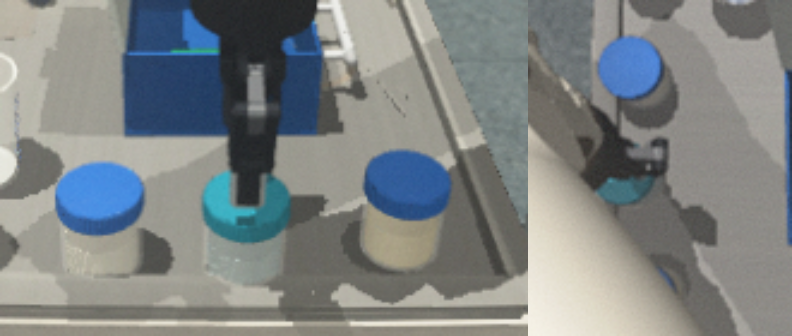

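```bash
python3 - <<'E'
from h import *
p,d=camera("side");P=cloud("side",d)
u=190+int(248/2.4)
for v in range(284,326,2): print(v,p[v,u].tolist(),np.round(P[v,u],3).tolist())
v=220+215//2.4;print([ (x,np.round(P[int(v),x],3).tolist()) for x in range(270,316,4)])
E
```

```text
284 [40, 42, 46] [0.522, 0.408, 0.135]
286 [41, 44, 47] [0.522, 0.414, 0.136]
288 [42, 44, 48] [0.522, 0.414, 0.132]
290 [40, 44, 44] [0.522, 0.418, 0.131]
292 [40, 41, 44] [0.521, 0.394, 0.108]
294 [39, 43, 43] [0.521, 0.397, 0.108]
296 [40, 43, 48] [0.521, 0.399, 0.105]
298 [43, 43, 44] [0.52, 0.399, 0.102]
300 [42, 44, 48] [0.52, 0.393, 0.093]
302 [42, 44, 45] [0.52, 0.396, 0.092]
304 [43, 48, 50] [0.52, 0.398, 0.09]
306 [96, 122, 122] [0.519, 0.391, 0.08]
308 [59, 176, 194] [0.518, 0.38, 0.066]
310 [49, 119, 130] [0.519, 0.386, 0.067]
312 [45, 95, 104] [0.519, 0.387, 0.064]
314 [46, 113, 126] [0.519, 0.392, 0.064]
316 [41, 103, 114] [0.519, 0.391, 0.06]
318 [42, 111, 120] [0.518, 0.391, 0.056]
320 [46, 111, 122] [0.518, 0.392, 0.053]
322 [137, 144, 139] [0.518, 0.39, 0.047]
324 [137, 145, 139] [0.518, 0.389, 0.042]
[(270, [0.554, 0.308, 0.0]), (274, [0.548, 0.372, 0.057]), (278, [0.541, 0.381, 0.064]), (282, [0.535, 0.383, 0.066]), (286, [0.529, 0.383, 0.066]), (290, [0.523, 0.381, 0.065]), (294, [0.517, 0.383, 0.066]), (298, [0.511, 0.382, 0.066]), (302, [0.504, 0.382, 0.066]), (306, [0.498, 0.382, 0.066]), (310, [0.49, 0.369, 0.055]), (314, [0.475, 0.307, 0.0])]
```

The visible finger ends above the lid at z≈0.08, at crop (248,222), and the fingers closed past 59 mm. They are clearly above the lid, even though the reported TCP z is 0.039. I'll open them and measure the tip height directly.

Emit:
servo_tool([
  [[0, 0, 0], [0, 0, -0.02], 85],
  [[0, 0, 0], [0, 0, -0.02], 85],
  [[0, 0, 0], [0, 0, -0.02], 85],
  [[0, 0, 0], [0, 0, 0], 85],
])

```text
time: 3.8
ee_pos: [0.5207, 0.3638, 0.1007]
tcp_rot: [179.8, 0.2, 180.0]
wrist_force: [-0.5, -0.1, 0.1]
opening: 0.0725
grasp_force: 0.0
```

```bash
python3 - <<'E'
from h import *
o=state()
p,d=save("side","s3");P=cloud("side",d)
m=(p.max(-1)<75)&(abs(P[...,0]-.52)<.03)&(abs(P[...,1]-.37)<.1)&(P[...,2]>.03)
z=P[m];s=z[np.argsort(z[:,2])];print(len(z),np.round(s[:12],3).tolist())
cv2.imwrite("pics/c3.png",cv2.resize(p[190:350,200:380],(720,600),interpolation=cv2.INTER_CUBIC)[:,:,::-1])
E
```

```text
{'time': 3.8, 'q': [34.942, 15.606, 12.093, 86.22, -0.001, 34.949], 'ee_pos': [0.521, 0.364, 0.101], 'tcp_rot': [179.848, 0.22, 179.993], 'wrist_force': [-0.486, -0.096, 0.116], 'opening': 0.073, 'grasp_force': 0.0}
4416 [[0.53, 0.327, 0.149], [0.521, 0.327, 0.15], [0.518, 0.327, 0.15], [0.519, 0.328, 0.15], [0.513, 0.328, 0.15], [0.515, 0.328, 0.15], [0.516, 0.328, 0.15], [0.511, 0.329, 0.151], [0.518, 0.326, 0.151], [0.519, 0.327, 0.152], [0.521, 0.328, 0.152], [0.516, 0.328, 0.152]]
```

View pics/c3.png

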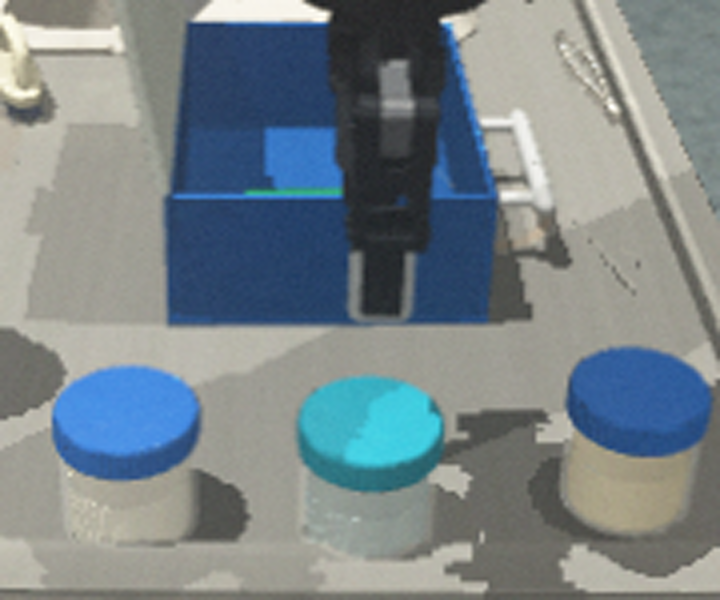

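The fingertips stand about 48 mm above the reported TCP at this opening, with the far tip at z≈0.149 and the near one at crop (380,318). I'll correct the height for that.

Emit:
servo_tool([
  [[0, 0, 0], [0.001, 0, 0.025], 85],
  [[0, 0, 0], [0, 0, 0.025], 85],
  [[0, 0, 0], [0, 0, 0.02], 85],
  [[0, 0, 0], [0, 0, 0.015], 85],
  [[0, 0, 0], [0, 0, 0.01], 85],
  [[0, 0, 0], [0, 0, 0.007], 85],
  [[0, 0, 0], [0, 0, 0.0], 85],
])

```text
time: 4.55
ee_pos: [0.5183, 0.3629, -0.0053]
tcp_rot: [-180.0, -0.0, 180.0]
wrist_force: [0.3, 0.1, 0.9]
opening: 0.0726
grasp_force: 0.0
```

Emit:
servo_tool([
  [[0, 0, 0], [0, 0, 0], 50],
  [[0, 0, 0], [0, 0, 0], 50],
  [[0, 0, 0], [0, 0, 0], 50],
  [[0, 0, 0], [0, 0, 0], 50],
], force=30)

```text
time: 4.95
ee_pos: [0.5191, 0.3634, -0.0036]
tcp_rot: [179.9, 0.1, 180.0]
wrist_force: [0.3, 0.7, 4.8]
opening: 0.0583
grasp_force: 32.5
```

Emit:
servo_tool([
  [[0, 0, 0], [0, 0, -0.015], 50],
  [[0, 0, 0], [0, 0, -0.03], 50],
  [[0, 0, 0], [0, 0, -0.03], 50],
  [[0, 0, 0], [0, 0, -0.03], 50],
  [[0, 0, 0], [0, 0, -0.02], 50],
])

```text
time: 5.45
ee_pos: [0.5189, 0.3633, 0.1239]
tcp_rot: [179.9, 0.1, 180.0]
wrist_force: [0.2, 0.6, -1.4]
opening: 0.0579
grasp_force: 32.4
```

Emit:
servo_tool([
  [[0, 0, 0], [-0.0013, -0.014, 0], 50],
  [[0, 0, 0], [-0.0013, -0.028, 0], 50],
  [[0, 0, 0], [-0.0013, -0.028, 0], 50],
  [[0, 0, 0], [-0.0013, -0.028, 0], 50],
  [[0, 0, 0], [-0.0013, -0.028, 0], 50],
  [[0, 0, 0], [-0.0013, -0.028, 0], 50],
  [[0, 0, 0], [-0.0013, -0.028, 0], 50],
  [[0, 0, 0], [-0.0013, -0.028, 0], 50],
  [[0, 0, 0], [-0.0013, -0.028, 0], 50],
  [[0, 0, 0], [-0.0013, -0.028, 0], 50],
  [[0, 0, 0], [-0.0013, -0.018, 0], 50],
  [[0, 0, 0], [-0.0007, -0.01, 0], 50],
])

```text
time: 6.65
ee_pos: [0.5329, 0.0671, 0.12]
tcp_rot: [-180.0, -0.1, 179.9]
wrist_force: [-0.1, -0.0, -1.4]
opening: 0.0579
grasp_force: 32.4
```

```bash
python3 - <<'E'
from h import *
state()
out=[]
for c in("side","top"):
    p,d=save(c,c+"4"); out.append(p)
    for n in("jar_b","drawer_floor"): print(c,n,[(np.round(toW(r["xyz"],c),3).tolist(),round(r["score"],2)) for r in mark_of(n,c)[:4]])
cv2.imwrite("pics/c4.png",cv2.resize(np.hstack([out[0][100:330,130:380],out[1][100:330,140:390]]),(800,368))[:,:,::-1])
E
```

```text
{'time': 6.65, 'q': [7.182, 2.401, -0.651, 87.002, -0.01, 7.284], 'ee_pos': [0.533, 0.067, 0.12], 'tcp_rot': [-179.983, -0.053, 179.899], 'wrist_force': [-0.133, -0.049, -1.428], 'opening': 0.058, 'grasp_force': 32.437}
side jar_b [([0.533, 0.07, 0.12], 0.9), ([0.618, 0.352, -0.004], 0.72), ([0.411, 0.342, -0.002], 0.65)]
side drawer_floor [([0.533, 0.07, 0.006], 0.75)]
top jar_b [([0.619, 0.353, -0.003], 0.97), ([0.405, 0.339, -0.002], 0.84)]
top drawer_floor [([0.533, 0.068, 0.004], 0.56)]
```

View pics/c4.png

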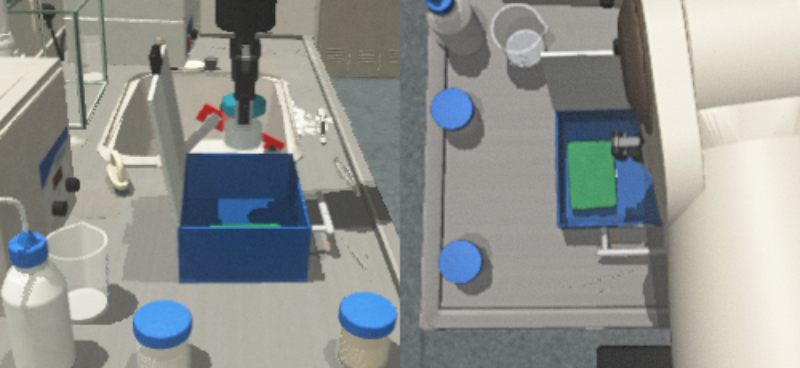

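The jar hangs upright over the free half of the drawer, at crop (243,120) in the side view, and is centred on the floor mark. Next I lower it.

Emit:
servo_tool([
  [[0, 0, 0], [0, 0.001, 0.012], 50],
  [[0, 0, 0], [0, 0, 0.02], 50],
  [[0, 0, 0], [0, 0, 0.02], 50],
  [[0, 0, 0], [0, 0, 0.02], 50],
  [[0, 0, 0], [0, 0, 0.02], 50],
  [[0, 0, 0], [0, 0, 0.012], 50],
  [[0, 0, 0], [0, 0, 0.008], 50],
  [[0, 0, 0], [0, 0, 0.004], 50],
  [[0, 0, 0], [0, 0, 0.001], 50],
  [[0, 0, 0], [0, 0, 0], 50],
])

```text
time: 7.95
ee_pos: [0.5339, 0.0701, 0.004]
tcp_rot: [180.0, 0.0, 180.0]
wrist_force: [-0.3, -0.7, -0.8]
opening: 0.0583
grasp_force: 32.4
```

Emit:
servo_tool([
  [[0, 0, 0], [0, 0, 0.001], 50],
  [[0, 0, 0], [0, 0, 0.001], 50],
  [[0, 0, 0], [0, 0, 0], 50],
])

```text
time: 8.25
ee_pos: [0.5336, 0.07, 0.0015]
tcp_rot: [180.0, 0.0, 180.0]
wrist_force: [-0.6, 0.8, -0.2]
opening: 0.0579
grasp_force: 32.4
```

Emit:
servo_tool([
  [[0, 0, 0], [0, 0, 0.001], 50],
  [[0, 0, 0], [0, 0, 0], 50],
])

```text
time: 8.45
ee_pos: [0.5335, 0.07, 0.0004]
tcp_rot: [180.0, 0.0, 180.0]
wrist_force: [-0.3, -0.1, -0.3]
opening: 0.0579
grasp_force: 32.5
```

Emit:
servo_tool([
  [[0, 0, 0], [0, 0, 0], 76],
  [[0, 0, 0], [0, 0, 0], 80],
  [[0, 0, 0], [0, 0, 0], 80],
  [[0, 0, 0], [0, 0, -0.01], 80],
  [[0, 0, 0], [0, 0, -0.02], 80],
  [[0, 0, 0], [0, 0, -0.03], 80],
  [[0, 0, 0], [0, 0, -0.03], 80],
  [[0, 0, 0], [0, 0, -0.04], 80],
  [[0, 0, 0], [0, 0, -0.04], 80],
])

```text
time: 9.35
ee_pos: [0.5331, 0.07, 0.1726]
tcp_rot: [180.0, 0.0, 180.0]
wrist_force: [1.7, 1.2, -0.5]
opening: 0.068
grasp_force: 0.0
```

```bash
python3 - <<'E'
from h import *
state()
for c in("side","top"):
    save(c,c+"5")
    for n in("jar_b","stay_knob","stay_pivot","cover_pin"): print(c,n,[(np.round(toW(r["xyz"],c),3).tolist(),round(r["score"],2)) for r in mark_of(n,c)[:3]])
E
```

```text
{'time': 9.35, 'q': [7.479, 2.884, 5.661, 92.762, -0.0, 7.482], 'ee_pos': [0.533, 0.07, 0.173], 'tcp_rot': [179.998, 0.015, 179.997], 'wrist_force': [1.665, 1.249, -0.498], 'opening': 0.068, 'grasp_force': 0.0}
side jar_b [([0.615, 0.355, -0.001], 0.85), ([0.537, 0.069, 0.003], 0.79), ([0.41, 0.342, -0.003], 0.66)]
side stay_knob [([0.557, -0.043, 0.131], 0.73)]
side stay_pivot [([0.49, -0.01, 0.081], 0.87)]
side cover_pin [([0.579, -0.014, 0.126], 0.94), ([0.556, -0.04, 0.132], 0.16)]
top jar_b [([0.618, 0.353, -0.0], 0.92), ([0.407, 0.338, 0.001], 0.76), ([0.534, 0.067, 0.001], 0.74)]
top stay_knob []
top stay_pivot []
top cover_pin []
```

Emit:
servo_tool([
  [[0, 0, 8.5], [0, 0, 0], 50],
  [[0, 0, 8.5], [0, 0, 0], 50],
  [[0, 0, 8.5], [0, 0, 0], 50],
  [[0, 0, 8.5], [0, 0, 0], 50],
  [[0, 0, 8.5], [0, 0, 0], 50],
  [[0, 0, 8.5], [0, 0, 0], 50],
  [[0, 0, 8.5], [0, 0, 0], 50],
  [[0, 0, 8.5], [0, 0, 0], 50],
  [[0, 0, 8.5], [0, 0, 0], 50],
  [[0, 0, 8.5], [0, 0, 0], 50],
  [[0, 0, 5], [0, 0, 0], 50],
])

```text
time: 10.95
ee_pos: [0.5332, 0.07, 0.1698]
tcp_rot: [-179.9, 0.0, 89.7]
wrist_force: [0.3, 0.3, -0.6]
opening: 0.0425
grasp_force: 0.0
```

Emit:
servo_tool([
  [[0, 0, 0], [-0.02, 0.004, 0], 50],
  [[0, 0, 0], [-0.03, 0.006, 0], 50],
  [[0, 0, 0], [-0.03, 0.006, 0], 50],
  [[0, 0, 0], [-0.03, 0.006, 0], 50],
  [[0, 0, 0], [-0.016, 0.002, 0], 50],
  [[0, 0, 0], [0, 0, 0.02], 50],
  [[0, 0, 0], [0, 0, 0.015], 50],
  [[0, 0, 0], [0, 0, 0], 50],
])

```text
time: 11.75
ee_pos: [0.5562, -0.0558, 0.1329]
tcp_rot: [-179.8, -0.0, 90.0]
wrist_force: [-0.6, -0.4, -0.1]
opening: 0.0426
grasp_force: 0.0
```

```bash
python3 - <<'E'
from h import *
state()
p,d=save("side","s6");P=cloud("side",d)
print([(np.round(toW(r["xyz"],"side"),3).tolist(),round(r["score"],2)) for r in mark_of("stay_knob","side")[:3]])
t,_=save("top","t6")
cv2.imwrite("pics/c6.png",np.hstack([cv2.resize(p[100:220,200:360],(533,400)),cv2.resize(t[130:250,290:370],(267,400))])[:,:,::-1])
m=(p.max(-1)<75)&(abs(P[...,0]-.557)<.05)&(abs(P[...,1]+.055)<.05)&(P[...,2]>.1)
z=P[m];s=z[np.argsort(z[:,2])];print(len(z),np.round(s[::8][:16],3).tolist())
E
```

```text
{'time': 11.75, 'q': [-5.733, 5.653, 4.215, 88.794, 0.011, 84.283], 'ee_pos': [0.556, -0.056, 0.133], 'tcp_rot': [-179.77, -0.034, 89.984], 'wrist_force': [-0.619, -0.431, -0.114], 'opening': 0.043, 'grasp_force': 0.0}
[([0.558, -0.041, 0.13], 0.8)]
2344 [[0.551, -0.048, 0.132], [0.553, -0.04, 0.135], [0.556, -0.036, 0.136], [0.558, -0.042, 0.137], [0.587, -0.048, 0.182], [0.589, -0.046, 0.187], [0.528, -0.047, 0.191], [0.528, -0.046, 0.196], [0.524, -0.046, 0.201], [0.526, -0.05, 0.204], [0.524, -0.049, 0.21], [0.58, -0.055, 0.212], [0.587, -0.044, 0.215], [0.524, -0.043, 0.216], [0.519, -0.046, 0.218], [0.517, -0.052, 0.219]]
```

View pics/c6.png

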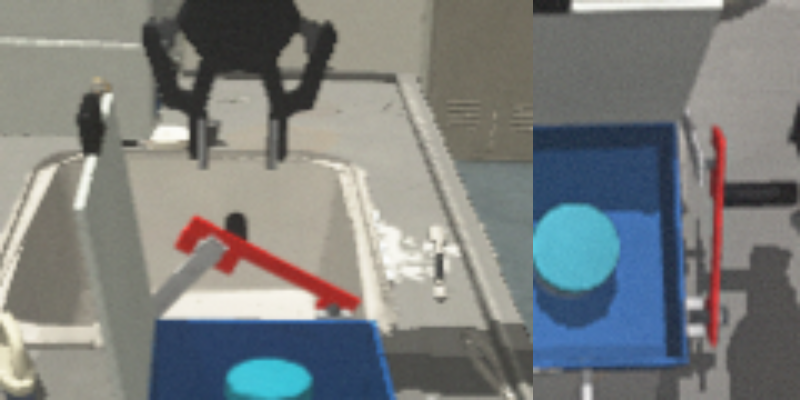

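The fingers straddle the knob in x: tips at crop (205,165) and (275,160), with the knob at (236,225) between them. The jar stands in the drawer. I'll go down and grip the knob.

Emit:
servo_tool([
  [[0, 0, 0], [0, 0, 0.02], 50],
  [[0, 0, 0], [0, 0, 0.018], 50],
  [[0, 0, 0], [0, 0, 0.015], 50],
  [[0, 0, 0], [0, 0, 0], 50],
  [[0, 0, 0], [0, 0, 0], 15],
  [[0, 0, 0], [0, 0, 0], 10],
  [[0, 0, 0], [0, 0, 0], 10],
  [[0, 0, 0], [0, 0, 0], 10],
  [[0, 0, 0], [0, 0, 0], 10],
], force=20)

```text
time: 12.8
ee_pos: [0.5572, -0.056, 0.0836]
tcp_rot: [-180.0, 0.0, 90.0]
wrist_force: [-5.9, 0.2, 2.6]
opening: 0.0147
grasp_force: 21.2
```

Emit:
servo_tool([
  [[0, 0, 0], [0, -0.0056, -0.007], 10],
  [[0, 0, 0], [0, -0.0063, -0.0064], 10],
  [[0, 0, 0], [0, -0.007, -0.0057], 10],
  [[0, 0, 0], [0, -0.0075, -0.005], 10],
  [[0, 0, 0], [0, -0.008, -0.0041], 10],
  [[0, 0, 0], [0, 0, 0], 10],
])

```text
time: 13.4
ee_pos: [0.5241, -0.0566, 0.1137]
tcp_rot: [179.7, 0.1, 90.0]
wrist_force: [4.6, -3.2, 9.3]
opening: 0.0147
grasp_force: 21.1
```

```bash
python3 - <<'E'
from h import *
state()
save("side","s7")
for n in("stay_knob","stay_pivot"):print(n,[(np.round(toW(r["xyz"],"side"),3).tolist(),round(r["score"],2)) for r in mark_of(n,"side")[:3]])
E
```

```text
{'time': 13.4, 'q': [-6.137, 0.612, -3.165, 85.899, -0.049, 83.889], 'ee_pos': [0.524, -0.057, 0.114], 'tcp_rot': [179.683, 0.083, 89.973], 'wrist_force': [4.617, -3.25, 9.252], 'opening': 0.015, 'grasp_force': 21.081}
stay_knob [([0.523, -0.044, 0.159], 0.59)]
stay_pivot [([0.49, -0.01, 0.082], 0.91)]
```

Emit:
servo_tool([
  [[0, 0, 0], [0, -0.0084, -0.0033], 10],
  [[0, 0, 0], [0, -0.0086, -0.0024], 10],
  [[0, 0, 0], [0, -0.0089, -0.0015], 10],
  [[0, 0, 0], [0, -0.009, -0.0005], 10],
  [[0, 0, 0], [0, -0.009, 0.0004], 10],
  [[0, 0, 0], [0, -0.004, 0.0005], 10],
  [[0, 0, 0], [0, 0, 0], 10],
])

```text
time: 14.25
ee_pos: [0.4751, -0.0566, 0.1183]
tcp_rot: [179.9, 0.1, 90.0]
wrist_force: [0.2, -5.7, 2.8]
opening: 0.0149
grasp_force: 22.6
```

```bash
python3 - <<'E'
from h import *
state()
save("side","s8")
for n in("stay_knob","stay_pivot"):print(n,[(np.round(toW(r["xyz"],"side"),3).tolist(),round(r["score"],2)) for r in mark_of(n,"side")[:3]])
E
```

```text
{'time': 14.25, 'q': [-6.747, -5.768, -8.806, 86.88, -0.07, 83.279], 'ee_pos': [0.475, -0.057, 0.118], 'tcp_rot': [179.927, 0.079, 89.974], 'wrist_force': [0.191, -5.714, 2.757], 'opening': 0.015, 'grasp_force': 22.603}
stay_knob [([0.474, -0.041, 0.164], 0.89), ([0.536, 0.069, 0.003], 0.63)]
stay_pivot [([0.488, -0.01, 0.083], 0.93), ([0.613, 0.108, 0.082], 0.19)]
```

Emit:
servo_tool([
  [[0, 0, 0], [0, 0, 0], 40],
  [[0, 0, 0], [0, 0, 0], 50],
  [[0, 0, 0], [0, 0, 0], 50],
  [[0, 0, 0], [0, 0, -0.02], 50],
  [[0, 0, 0], [0, 0, -0.03], 50],
  [[0, 0, 0], [0, 0, -0.03], 50],
  [[0, 0, 0], [0, 0, -0.03], 50],
  [[0, 0, 0], [0, 0, -0.03], 50],
])

```text
time: 15.2
ee_pos: [0.475, -0.0557, 0.2585]
tcp_rot: [-180.0, -0.0, 90.0]
wrist_force: [0.9, -0.5, -0.4]
opening: 0.0431
grasp_force: 0.0
```

Emit:
servo_tool([
  [[0, 0, 0], [0.01, 0.01, 0], 50],
  [[0, 0, 0], [0.02, 0.02, 0], 50],
  [[0, 0, 0], [0.02, 0.02, 0], 50],
  [[0, 0, 0], [0.02, 0.02, 0], 50],
  [[0, 0, 0], [0.02, 0.02, 0], 50],
  [[0, 0, 0], [0.02, 0.02, 0], 50],
  [[0, 0, 0], [0.02, 0.02, 0], 50],
  [[0, 0, 0], [0.02, 0.02, 0], 50],
  [[0, 0, 0], [0.01, 0.012, 0], 50],
  [[0, 0, 0], [0.002, 0.003, 0], 50],
  [[0, 0, 0], [0, 0, 0], 50],
])

```text
time: 16.3
ee_pos: [0.6402, 0.1064, 0.2562]
tcp_rot: [-179.9, 0.0, 90.0]
wrist_force: [-0.7, -0.6, -0.2]
opening: 0.0431
grasp_force: 0.0
```

```bash
python3 - <<'E'
from h import *
state()
p,d=save("side","s9");P=cloud("side",d)
for n in("stay_knob","cover_edge","cover_hinge"):print(n,[(np.round(toW(r["xyz"],"side"),3).tolist(),round(r["score"],2)) for r in mark_of(n,"side")[:3]])
m=(p.max(-1)<75)&(abs(P[...,0]-.64)<.07)&(abs(P[...,1]-.107)<.05)&(P[...,2]>.25)
z=P[m];s=z[np.argsort(z[:,2])];print(len(z),np.round(s[::10][:16],3).tolist())
cv2.imwrite("pics/c9.png",cv2.resize(p[30:230,150:350],(600,600))[:,:,::-1])
E
```

```text
{'time': 16.3, 'q': [9.434, 22.465, 38.288, 105.926, 0.002, 99.401], 'ee_pos': [0.64, 0.106, 0.256], 'tcp_rot': [-179.898, 0.014, 90.034], 'wrist_force': [-0.691, -0.647, -0.241], 'opening': 0.043, 'grasp_force': 0.0}
stay_knob [([0.473, -0.044, 0.165], 0.94)]
cover_edge [([0.646, 0.108, 0.267], 0.82)]
cover_hinge [([0.614, 0.11, 0.082], 0.86), ([0.645, 0.107, 0.266], 0.56)]
4143 [[0.635, 0.117, 0.25], [0.636, 0.109, 0.254], [0.639, 0.134, 0.255], [0.639, 0.133, 0.259], [0.642, 0.135, 0.261], [0.637, 0.13, 0.264], [0.638, 0.123, 0.266], [0.645, 0.127, 0.267], [0.64, 0.101, 0.267], [0.642, 0.098, 0.268], [0.662, 0.114, 0.305], [0.611, 0.112, 0.308], [0.609, 0.112, 0.309], [0.608, 0.113, 0.312], [0.607, 0.113, 0.314], [0.663, 0.116, 0.315]]
```

View pics/c9.png

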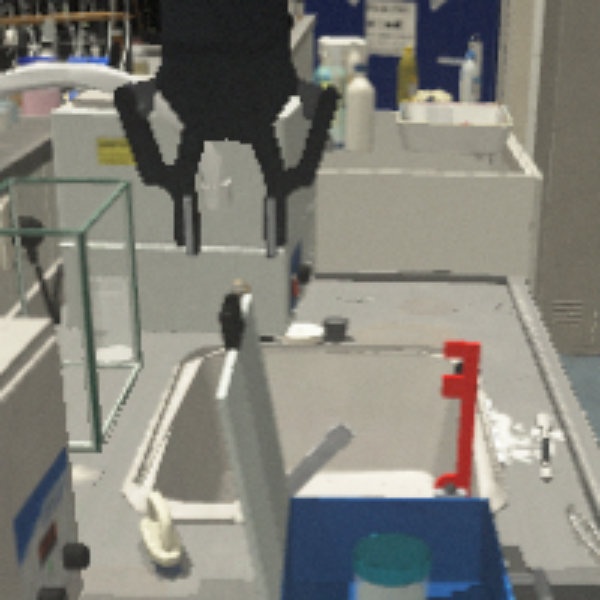

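The stay stands upright at crop (462,415), clear of the pin, and the fingers are above the tab. I'll lead the cover with shut fingers from behind: first go over and behind the tab, then down.

Emit:
servo_tool([
  [[0, 0, 0], [0.001, 0.005, -0.01], 20],
  [[0, 0, 0], [0, 0.012, 0], 0],
  [[0, 0, 0], [0, 0.012, 0], 0],
  [[0, 0, 0], [0, 0.01, 0], 0],
  [[0, 0, 0], [0, 0.004, 0], 0],
  [[0, 0, 0], [0, 0, 0], 0],
  [[0, 0, 0], [0, 0, 0], 0],
])

```text
time: 17.2
ee_pos: [0.6829, 0.1068, 0.2677]
tcp_rot: [180.0, -0.0, 90.0]
wrist_force: [0.5, 0.5, -1.0]
opening: 0.0002
grasp_force: 0.0
```

```bash
python3 - <<'E'
from h import *
state()
p,d=camera("side");P=cloud("side",d)
m=(p.max(-1)<80)&(abs(P[...,0]-.67)<.05)&(abs(P[...,1]-.107)<.05)&(P[...,2]>.275)&(P[...,2]<.33)
z=P[m];print(len(z),z.min(0),z.max(0))
for a in np.arange(.275,.33,.006):
    s=z[abs(z[:,2]-a)<.003]
    if len(s): print(round(a,3),len(s),np.round(np.percentile(s[:,0],[2,50,98]),3))
E
```

```text
{'time': 17.2, 'q': [8.889, 31.345, 52.039, 110.684, 0.004, 98.906], 'ee_pos': [0.683, 0.107, 0.268], 'tcp_rot': [179.991, -0.005, 89.983], 'wrist_force': [0.488, 0.509, -0.979], 'opening': 0.0, 'grasp_force': 0.0}
90 [0.66950596 0.10305492 0.30944898] [0.6965782  0.12069581 0.32994579]
0.311 5 [0.681 0.683 0.684]
0.317 28 [0.67  0.682 0.696]
0.323 36 [0.67  0.676 0.696]
0.329 21 [0.67  0.682 0.696]
```

Emit:
servo_tool([
  [[0, 0, 0], [0, 0, 0.015], 0],
  [[0, 0, 0], [0, 0, 0.02], 0],
  [[0, 0, 0], [0, 0, 0.02], 0],
  [[0, 0, 0], [0, 0, 0.018], 0],
  [[0, 0, 0], [0, -0.008, 0], 0],
  [[0, 0, 0], [0, -0.008, 0], 0],
  [[0, 0, 0], [0, -0.008, 0], 0],
  [[0, 0, 0], [0, -0.008, 0], 0],
  [[0, 0, 0], [0, -0.008, 0], 0],
  [[0, 0, 0], [0, -0.008, 0], 0],
  [[0, 0, 0], [0, -0.004, 0], 0],
])

```text
time: 18.35
ee_pos: [0.6305, 0.107, 0.1947]
tcp_rot: [180.0, 0.0, 90.0]
wrist_force: [1.6, -1.0, 1.9]
opening: 0.0001
grasp_force: 0.6
```

```bash
python3 - <<'E'
from h import *
state()
save("side","s10")
for n in("cover_edge","cover_hinge"):print(n,[(np.round(toW(r["xyz"],"side"),3).tolist(),round(r["score"],2)) for r in mark_of(n,"side")[:3]])
E
```

```text
{'time': 18.35, 'q': [9.634, 17.976, 25.456, 97.463, -0.008, 99.632], 'ee_pos': [0.63, 0.107, 0.195], 'tcp_rot': [179.982, 0.005, 90.002], 'wrist_force': [1.597, -1.033, 1.888], 'opening': 0.0, 'grasp_force': 0.622}
cover_edge [([0.611, 0.107, 0.264], 0.86)]
cover_hinge [([0.613, 0.111, 0.08], 0.8)]
```

Emit:
servo_tool([
  [[0, 0, 0], [0, -0.0083, 0.0008], 0],
  [[0, 0, 0], [0, -0.0083, 0.0008], 0],
  [[0, 0, 0], [0, -0.0083, 0.0008], 0],
  [[0, 0, 0], [0, -0.0085, 0.002], 0],
  [[0, 0, 0], [0, -0.0085, 0.002], 0],
  [[0, 0, 0], [0, -0.0085, 0.002], 0],
  [[0, 0, 0], [0, -0.008, 0.0033], 0],
  [[0, 0, 0], [0, -0.008, 0.0033], 0],
  [[0, 0, 0], [0, -0.008, 0.0033], 0],
  [[0, 0, 0], [0, -0.0072, 0.0048], 0],
  [[0, 0, 0], [0, -0.0072, 0.0048], 0],
  [[0, 0, 0], [0, -0.0072, 0.0048], 0],
])

```text
time: 19.7
ee_pos: [0.5345, 0.107, 0.1612]
tcp_rot: [-180.0, 0.0, 90.0]
wrist_force: [0.6, -0.4, 0.5]
opening: 0.0001
grasp_force: 0.5
```

```bash
python3 - <<'E'
from h import *
state()
p,d=save("side","s11")
for n in("cover_edge","cover_hinge","stay_knob"):print(n,[(np.round(toW(r["xyz"],"side"),3).tolist(),round(r["score"],2)) for r in mark_of(n,"side")[:3]])
E
```

```text
{'time': 19.7, 'q': [11.321, 3.768, 5.331, 91.573, -0.001, 101.325], 'ee_pos': [0.535, 0.107, 0.161], 'tcp_rot': [-179.99, 0.003, 89.997], 'wrist_force': [0.576, -0.381, 0.526], 'opening': 0.0, 'grasp_force': 0.483}
cover_edge [([0.5, 0.105, 0.227], 0.97)]
cover_hinge [([0.612, 0.107, 0.079], 0.78)]
stay_knob [([0.472, -0.046, 0.165], 0.8)]
```

Emit:
servo_tool([
  [[0, 0, 0], [0, -0.0063, 0.006], 0],
  [[0, 0, 0], [0, -0.0063, 0.006], 0],
  [[0, 0, 0], [0, -0.0063, 0.006], 0],
  [[0, 0, 0], [0, -0.0053, 0.007], 0],
  [[0, 0, 0], [0, -0.0053, 0.007], 0],
  [[0, 0, 0], [0, -0.0053, 0.007], 0],
  [[0, 0, 0], [0, -0.0038, 0.0078], 0],
  [[0, 0, 0], [0, -0.0038, 0.0078], 0],
  [[0, 0, 0], [0, -0.0038, 0.0078], 0],
  [[0, 0, 0], [0, -0.0025, 0.0083], 0],
  [[0, 0, 0], [0, -0.0025, 0.0083], 0],
])

```text
time: 21.0
ee_pos: [0.4838, 0.107, 0.082]
tcp_rot: [-180.0, 0.0, 90.0]
wrist_force: [0.3, 0.4, 0.4]
opening: 0.0002
grasp_force: 0.3
```

```bash
python3 - <<'E'
from h import *
state()
p,d=save("side","s12")
for n in("cover_edge","cover_hinge","stay_knob"):print(n,[(np.round(toW(r["xyz"],"side"),3).tolist(),round(r["score"],2)) for r in mark_of(n,"side")[:3]])
E
```

```text
{'time': 21.0, 'q': [12.474, -3.235, -10.443, 82.798, 0.001, 102.477], 'ee_pos': [0.484, 0.107, 0.082], 'tcp_rot': [-179.995, 0.0, 89.997], 'wrist_force': [0.348, 0.383, 0.403], 'opening': 0.0, 'grasp_force': 0.335}
cover_edge []
cover_hinge [([0.611, 0.107, 0.081], 0.81)]
stay_knob []
```

Emit:
servo_tool([
  [[0, 0, 0], [0, -0.002, 0.006], 0],
  [[0, 0, 0], [0, -0.002, 0.006], 0],
  [[0, 0, 0], [0, -0.001, 0.005], 0],
  [[0, 0, 0], [0, 0, 0.005], 0],
  [[0, 0, 0], [0, 0, 0.004], 0],
  [[0, 0, 0], [0, 0, 0.003], 0],
  [[0, 0, 0], [0, 0, 0], 0],
])

```text
time: 21.9
ee_pos: [0.4788, 0.107, 0.0532]
tcp_rot: [-180.0, 0.0, 90.0]
wrist_force: [-1.5, 0.3, -0.5]
opening: 0.0002
grasp_force: 0.0
```

Emit:
servo_tool([
  [[0, 0, 0], [0, 0, 0.002], 0],
  [[0, 0, 0], [0, 0, 0.002], 0],
  [[0, 0, 0], [0, 0, 0], 0],
])

```text
time: 22.2
ee_pos: [0.479, 0.107, 0.0495]
tcp_rot: [-180.0, 0.0, 90.0]
wrist_force: [0.7, -0.2, 0.6]
opening: 0.0001
grasp_force: 0.0
```

Emit:
servo_tool([
  [[0, 0, 0], [0, 0, 0.0015], 0],
  [[0, 0, 0], [0, 0, 0.0015], 0],
  [[0, 0, 0], [0, 0, 0], 0],
])

```text
time: 22.5
ee_pos: [0.4791, 0.1071, 0.0471]
tcp_rot: [180.0, -0.0, 90.0]
wrist_force: [-2.7, 1.4, 3.6]
opening: -0.0001
grasp_force: 2.0
```

Emit:
servo_tool([
  [[0, 0, 0], [0, 0, 0.001], 0],
  [[0, 0, 0], [0, 0, 0.001], 0],
  [[0, 0, 0], [0, 0, 0], 0],
])

```text
time: 22.8
ee_pos: [0.4793, 0.1071, 0.0468]
tcp_rot: [179.9, -0.0, 90.0]
wrist_force: [-7.7, -1.8, 18.6]
opening: -0.0001
grasp_force: 9.2
```

The force rose to 18.6 N while z stopped changing, so the cover is at its stop. I'll retract and check.

Emit:
servo_tool([
  [[0, 0, 0], [0, 0, -0.005], 0],
  [[0, 0, 0], [0, 0, -0.02], 0],
  [[0, 0, 0], [0, 0, -0.03], 0],
  [[0, 0, 0], [0, 0, -0.04], 0],
  [[0, 0, 0], [0, 0, -0.04], 0],
  [[0, 0, 0], [0, -0.04, 0], 0],
  [[0, 0, 0], [0, -0.04, 0], 0],
  [[0, 0, 0], [0, 0, 0], 0],
])

```text
time: 23.6
ee_pos: [0.3963, 0.107, 0.1806]
tcp_rot: [180.0, -0.0, 90.0]
wrist_force: [1.0, -0.2, -0.2]
opening: -0.0003
grasp_force: 0.0
```

```bash
python3 - <<'E'
from h import *
state()
out=[]
for c in("side","top"):
    p,d=save(c,c+"13");P=cloud(c,d);out.append(p)
    for n in("cover_edge","cover_hinge","stay_knob","jar_a"):print(c,n,[(np.round(toW(r["xyz"],c),3).tolist(),round(r["score"],2)) for r in mark_of(n,c)[:2]])
    m=(p.min(-1)>90)&(P[...,0]>.46)&(P[...,0]<.6)&(P[...,1]>.02)&(P[...,1]<.2)&(P[...,2]>.06)&(P[...,2]<.12)
    q=P[m]; A=np.c_[q[:,:2],np.ones(len(q))]; s=np.linalg.lstsq(A,q[:,2],rcond=None)[0]; print(c,len(q),"plane slope",np.round(s,3),"z med",np.median(q[:,2]))
cv2.imwrite("pics/c13.png",cv2.resize(np.hstack([out[0][130:350,150:390],out[1][100:320,150:390]]),(800,368))[:,:,::-1])
E
```

```text
{'time': 23.6, 'q': [15.097, -14.262, -9.208, 95.013, 0.012, 105.062], 'ee_pos': [0.396, 0.107, 0.181], 'tcp_rot': [179.963, -0.023, 90.035], 'wrist_force': [1.043, -0.247, -0.21], 'opening': -0.0, 'grasp_force': 0.0}
side cover_edge [([0.429, 0.104, 0.081], 0.83)]
side cover_hinge [([0.612, 0.11, 0.08], 0.97)]
side stay_knob [([0.475, -0.042, 0.164], 0.96), ([0.612, 0.105, 0.082], 0.57)]
side jar_a [([0.617, 0.355, -0.001], 0.78), ([0.488, -0.009, 0.082], 0.22)]
side 2652 plane slope [0.001 0.001 0.085] z med 0.08591981985895156
top cover_edge []
top cover_hinge [([0.613, 0.105, 0.085], 0.56)]
top stay_knob [([0.619, 0.354, -0.001], 0.67)]
top jar_a [([0.407, 0.34, 0.0], 0.73), ([0.623, 0.354, 0.0], 0.55)]
top 3981 plane slope [ 0.    -0.001  0.087] z med 0.08658858248367991
```

View pics/c13.png

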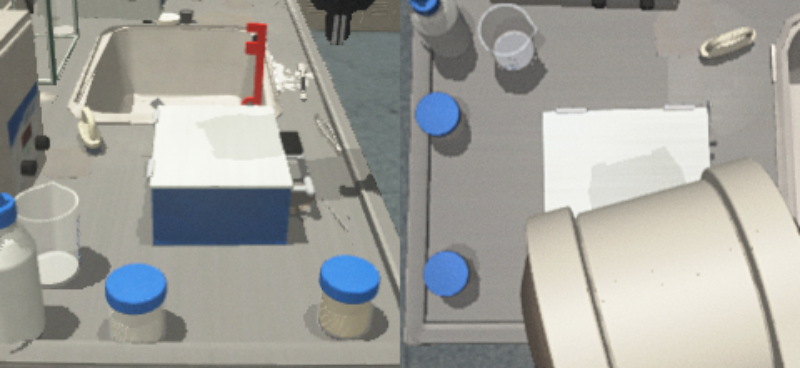

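The cover lies flat: its plane slope is 0 and its top is at z≈0.086 (crop (220,145)). The stay is upright at (256,65), both blue jars stand where they were, and the robot touches nothing.

```bash
python3 -c "
from workcell import *
print(job_done())"
```

```text
the job is handed in; nothing more can be done
None
```

The teal-lidded jar stands upright in the drawer beside the green box, the red stay is swung up to about upright and the cover is fully shut; the two blue-lidded jars were left where they stood, and I handed the job in at about 24 s.

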